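# Pad a block and pump up the ratchet clamp, then hold it tight

### The arm

A 6-joint arm with a two-finger parallel gripper is mounted at the origin on a cart in front of the work surface, level with it; the furniture and walls round the work are solid. World frame = base frame: x ahead of the robot, y to its left, z up, the work surface at z = 0. Lengths are in mm, angles in rad, forces in N, time in s.
With the tool pointing down it reaches from about 350 to 975 mm from the base axis. Payload 7.1 kg.
Tool frame: the origin (TCP) lies between the finger pads; the fingertips stand 17 mm ahead of it and the grasp point (between the pads) lies 2 mm behind it; z points along the fingers, y is the line along which they close (so a half turn about z gives the same grasp; the last joint's range is limited). The gripper opens to 88 mm and grips with 3 to 60 N. Pads are 20 mm wide; open, the fingers measure 115 mm over their backs; the gripper's body (75 mm by 178 mm) begins 61 mm behind the grasp point.
Start: joints at [-0.019, 0.423, 1.63, -0, 1.089, -0.019], TCP at [624.984, 0.026, 239.675] pointing down, gripper open.
Joint ranges: [-3, 3], [-0.9, 2.11], [0.09, 2.58], [-1.31, 4.45], [0.11, 2.69], [-2.54, 2.54]. Speed limits (rad/s): [2.39, 2.39, 3.01, 3.14, 3.14, 3.14].

### API

Orientations are given as a rotation vector (axis times angle).
In Python, from workcell import ctrl gives the robot as it stands.
- The arm moves only by the tool step_hand, called after "Emit:" as name([rows], argument=value, ...), one row to a line, values as JSON. Schema: {"type":"object","properties":{"segments":{"type":"array","items":{"type":"array","items":{"type":"array","items":{"type":"number"},"minItems":6,"maxItems":6},"minItems":1,"maxItems":5},"minItems":1,"maxItems":1},"jaw":{"type":"number"},"only":{"type":"string"},"quiet":{"type":"boolean"},"lines":{"type":"string"}},"required":["segments"],"additionalProperties":false}. segments is a list that holds a single list of rows (three levels of brackets), with 1 to 5 rows, each of 6 numbers: dx, dy, dz in mm, then a rotation vector rx, ry, rz in rad; each row shifts and turns the commanded pose from where the row before left it, along the tool's axes as they then stand; what a row does not reach is not made up. A row lasts 1/12 s, in which the tool goes at most 41.7 mm and 0.125 rad, less where a joint would pass 70% of its speed; a pose out of reach is approached as far as the arm can. jaw is the finger opening in mm, set as the call begins (left out keeps the last). The fingers move at their own pace and stop on an object; the grip force is fixed at half the most. Time passes only in rows, so rows that do not move let the fingers close. The tool returns the time, the measured TCP pose, the force, the opening and the grip force at its end. only (a regular expression) keeps the lines of the reply that match it, lines (a string "A,B") keeps lines A to B, and quiet returns only ok. Input that does not fit is refused with a message, and nothing moves.
- ctrl.get_obs(): the state, without advancing time (a new reading comes with each control period).
- ctrl.get_image(name): name is "scene" or "side" or "wrist"; returns a dict with "img" (384x512x3 uint8, red, green, blue), "fx", "fy", "cx", "cy" (pixels), "R" (3x3) and "t" (3): a world point X has camera coordinates R X + t. Camera axes: x right, y down, z forward; pixel columns grow to the right and rows downward; lengths in mm; the calibration is good to about 2 mm. A picture is of the moment at which its call begins. There is no depth.
- ctrl.close_job(): hands the job in; it is judged then, once.
The state is a dict: "t": time; "qpos": joint angles; "qvel": joint speeds; "joint_torque": joint torques, N m; "ee_pos": TCP position; "orientation": TCP orientation; "ft_force": force on the tool from outside, world axes, zero at the start; "moment": the same for the moment, N m; "width": finger opening in mm; "grasp_force": force on a finger pad.
Only numpy, scipy, OpenCV 4.12 (cv2) and the standard library are available. Lean on these libraries where they do the work, as an engineer would, in place of code of your own. Each camera call takes 0.05 s, during which the arm holds its last target. There are 200 camera calls.

### The job

The wood block lying in the bench-mounted ratchet clamp needs clamping with a protective pad. Hang the U-shaped saddle pad astride the clamp's bar, fully down on it, in the gap between the sprung pressure plate and the block, and let go of it; then take the trigger lever by its cross-bar and pump it to and fro until the plate presses the pad and the block against the end jaw, with the plate's spring pushed in about half-way and never all the way. The clamp has no lock, so finish while still holding the trigger there, and leave the other things on the bench alone.

Things in the scene. Friction and masses are not known exactly. Their poses are not given: they have to be found in the camera images.
- ratchet_clamp: Grey steel ratchet clamp screwed to the bench, 380 mm long. Origin on the bench under the trigger's pivot; z up; y: the way the plunger advances, to block and end jaw. In this frame: trigger housing y -48 to 42 mm, 44 mm wide, 84 mm high; plunger, a 12 mm square rod at z 67, sticks out 130 mm behind the origin.
- trigger: Trigger lever, forked over the plunger. Origin: its pivot, 14 mm above the bench; z up the lever; x the pivot axis (clamp's x). At rest it leans back 0.13 rad (to the clamp's -y) by a light spring; it swings 0.27 rad to +y, to a stop, with 1 to 8 N at the cross-bar. Swung forward a pawl drives the plunger; swung back to rest the pawl skips back and friction (3 N) keeps the plunger.
- trigger_bar (a point): Centre of the cross-bar on the lever's top: round dark bar 14 mm thick, 56 mm long along the clamp's x, 128 mm from the pivot, 141 mm above the bench. 1 mm of it drives the plunger 0.48 mm, after idle play of up to one tooth (7 mm of plunger); a full stroke gains about 14 mm. No lock: let back, a pressed plate backs off until its spring gives 3 N or less.
- pressure_plate (a joint): How far the sprung pressure plate is pushed back on the plunger: 0 free, 0.012 m fully pushed in (stop); spring 1.5 N per mm, so 6 mm is 9 N.
- plate_face (a point): Centre of the front face of the pressure plate, a metal disc of 32 mm diameter on a coil spring on the plunger's end, 67 mm above the bench, facing the clamp's +y. Before pumping at y 62 to 71 mm in the clamp's frame; the plunger's whole travel is 72 mm.
- saddle_pad: Loose dark rubber saddle pad of inverted U shape, 0.12 kg, standing on two legs: 50 mm wide (its x), 22 mm thick (its y), 78 mm high. Origin under its centre at the legs' feet, z up. Legs 28 mm long, 15 mm wide, 20 mm slot between; solid above. On the bar its x lies along the clamp's x, either way round.
- saddle (a point): The roof of the pad's slot, 28 mm above the foot of the legs on its mid line; rests on the bar's top when the pad is hung.
- wood_block: Loose wood block, the workpiece, 0.2 kg, lying flat across the clamp's bar on two rests 50 mm above the bench: 62 mm along the clamp (its own x), 110 mm across, 34 mm high, a few mm short of the end jaw at the start. Origin at the centre of its underside.
- tape_measure: Bystander: tape measure in a thick case, 36x88x66 mm; origin at the centre of its underside.
- elec_tape: Bystander: small dark roll of tape, 59 mm across, 19 mm high; origin at the centre of its underside.
- spanner_a: Bystander: steel combination spanner, 182 mm long; origin at the centre of its underside.
- screwdriver_b: Bystander: screwdriver, 185 mm long; origin at the centre of its underside.
- pliers_a: Bystander: pliers, 190 mm long; origin at the centre of its underside.
- bar_top (a point): On the mid line of the clamp's bar, on its top: y 106, z 50 mm in the clamp's frame. The bar runs along the clamp's y, 14 mm wide, 14 mm high, free underneath between housing and block.
- end_jaw_face (a point): On the face of the fixed end jaw, 80 mm wide and 96 mm high: y 194, z 67 mm in the clamp's frame, looking to the clamp's -y.

How it is judged:
By the outcome, as a careful person would: the job done as asked, in the order asked, and still so for the second after the job is handed in, while the arm keeps its last pose, push and grip.
It also fails if it takes over 61 s, if anything falls off the work surface, if the arm or the gripper's body presses on something with over 40 N, if the wrist force passes 120 N, or if a joint passes its speed limit or range.

## Working session

There is one attempt and no reset: what is moved stays moved. The work goes in short steps, Python scripts to look and compute and a tool call to move; the robot and the scene stay as the last step left them, time stands still between calls to the robot, and variables do not carry over. Pictures are saved under pics/ and viewed, at most 10 in all, crops included, and the job is handed in when it is done.

```bash
ls; mkdir -p pics; python3 - <<'E'
from workcell import ctrl
import cv2,numpy as np
for n in ("scene","side","wrist"):
    d=ctrl.get_image(n); cv2.imwrite(f"pics/{n}0.png",d["img"][:,:,::-1])
    print(n,d["fx"],d["cx"],d["cy"],np.round(d["R"],3).tolist(),np.round(d["t"],1))
print(ctrl.get_obs())
E
```

```text
pics
workcell.py
scene 426.32073016968064 248.45659820765158 203.00865766171725 [[0.872, -0.49, -0.006], [-0.28, -0.489, -0.826], [0.401, 0.722, -0.564]] [-384.8  257.9 1097.7]
side 451.31097512300096 250.64039642536977 190.91928500951929 [[-0.98, -0.199, -0.006], [-0.124, 0.635, -0.762], [0.155, -0.746, -0.647]] [ 523.7   86.2 1154.2]
wrist 320.741052675721 255.83644552596772 192.16689721507066 [[1.0, 0.0, -0.001], [0.001, -0.962, 0.274], [-0.001, -0.274, -0.962]] [-624.6  -34.3  391.1]
{'t': 0.15, 'qpos': array([-1.89951856e-02,  4.23678233e-01,  1.63050053e+00,  1.94616195e-06,
        1.08857617e+00, -1.89950636e-02]), 'qvel': array([ 5.23025584e-05, -6.69219296e-04, -1.00478146e-03,  1.54582641e-03,
       -3.51438654e-04, -2.30186676e-03]), 'joint_torque': array([ 9.52650989e-04, -5.44981134e+01, -2.73919362e+01,  6.45430083e-02,
        2.04369903e-02, -3.19723256e-05]), 'ee_pos': array([6.24596602e+02, 3.68963204e-02, 2.39077645e+02]), 'orientation': array([-2.22084951e+00, -2.22084723e+00,  1.26392060e-03]), 'ft_force': array([-0.07571222, -0.07738855,  0.17561923]), 'moment': array([ 0.03151939, -0.03437118, -0.00847412]), 'grasp_force': 0.0, 'width': 87.72529510794577}
```
Orientation: rotvec (-2.22,-2.22,0) : tool x = -> rotation by pi about axis (1,1,0)/√2: tool x -> world y, tool y -> world x, tool z -> -z. So fingers close along world x.

View pics/scene0.png

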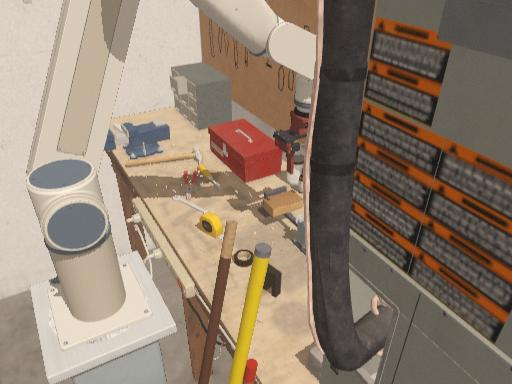

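View pics/side0.png

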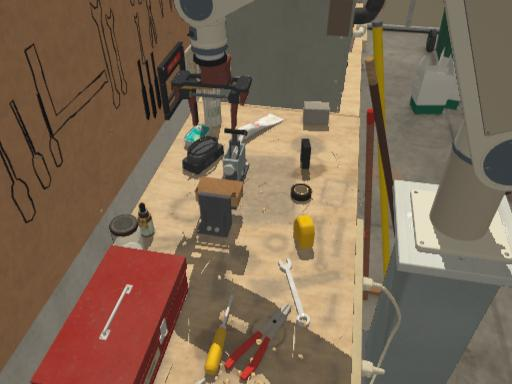

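```bash
cat > h.py <<'E'
import numpy as np,cv2
from workcell import ctrl
def grab(n,f):
    d=ctrl.get_image(n); cv2.imwrite(f"pics/{f}.png",d["img"][:,:,::-1])
    np.savez(f"pics/{f}.npz",**{k:d[k] for k in("fx","fy","cx","cy","R","t")}); return d
def ray(f,u,v):
    d=np.load(f"pics/{f}.npz"); R=d["R"]
    return -R.T@d["t"], R.T@np.array([(u-d["cx"])/d["fx"],(v-d["cy"])/d["fy"],1])
def onz(f,u,v,z):
    c,r=ray(f,u,v); return np.round(c+r*(z-c[2])/r[2],1)
def tri(*obs):
    A=np.zeros((3,3));b=np.zeros(3);L=[]
    for o in obs:
        c,r=ray(*o); r=r/np.linalg.norm(r); P=np.eye(3)-np.outer(r,r); A+=P;b+=P@c;L.append((c,P))
    x=np.linalg.solve(A,b); return np.round(x,1),[round(float(np.linalg.norm(P@(x-c))),1) for c,P in L]
def proj(f,X):
    d=np.load(f"pics/{f}.npz"); p=d["R"]@np.asarray(X,float)+d["t"]; return np.round([d["fx"]*p[0]/p[2]+d["cx"],d["fy"]*p[1]/p[2]+d["cy"]],1)
E
python3 - <<'E'
from h import *
for n in("scene","side","wrist"): grab(n,n+"0")
for u,v,z in((306,165,0),(306,142,78),(235,132,141),(219,185,84),(213,195,96),(301,196,0),(304,245,0)): print(u,v,onz("side0",u,v,z))
E
```

```text
306 165 [ 401.6 -179.5    0. ]
306 142 [ 407.9 -185.3   78. ]
235 132 [ 597.9 -103.4  141. ]
219 185 [604.  59.  84.]
213 195 [604.6 112.9  96. ]
301 196 [400.  -35.7   0. ]
304 245 [371.8 144.9   0. ]
```

View pics/wrist0.png

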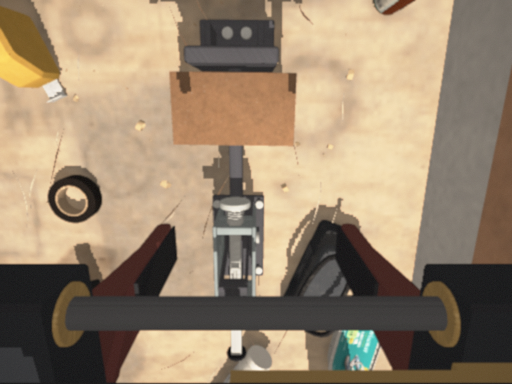

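```bash
python3 - <<'E'
from h import *
f="wrist0"
for u,v,z in((170,72,84),(296,73,84),(295,146,84),(174,145,84),(186,46,96),(279,46,96),(186,69,96),(279,69,96),(236,148,50),(237,190,50),(214,196,84),(265,196,84),(237,198,83),(74,197,19),(238,352,67)): print(u,v,onz(f,u,v,z))
print(proj(f,[598,-103,141]),proj(f,[400,-180,78]))
d=cv2.imread("pics/side0.png")[110:260,150:350]
cv2.imwrite("pics/sidec.png",cv2.resize(d,None,fx=4,fy=4,interpolation=cv2.INTER_CUBIC))
E
```

```text
170 72 [549.3  98.8  84. ]
296 73 [660.4  98.   84. ]
295 146 [661.7  33.7  84. ]
174 145 [548.3  34.6  84. ]
186 46 [567.  118.1  96. ]
279 46 [644.2 118.1  96. ]
186 69 [566.  100.2  96. ]
279 69 [644.5 100.3  96. ]
236 148 [604.2  27.   50. ]
237 190 [604.6 -18.6  50. ]
214 196 [584.  -15.3  84. ]
265 196 [634.  -15.2  84. ]
237 198 [606.5 -17.6  83. ]
74 197 [408.2 -36.   19. ]
238 352 [ 603.6 -216.    67. ]
[225.2 309.6] [ 58.2 333.1]
```

View pics/sidec.png

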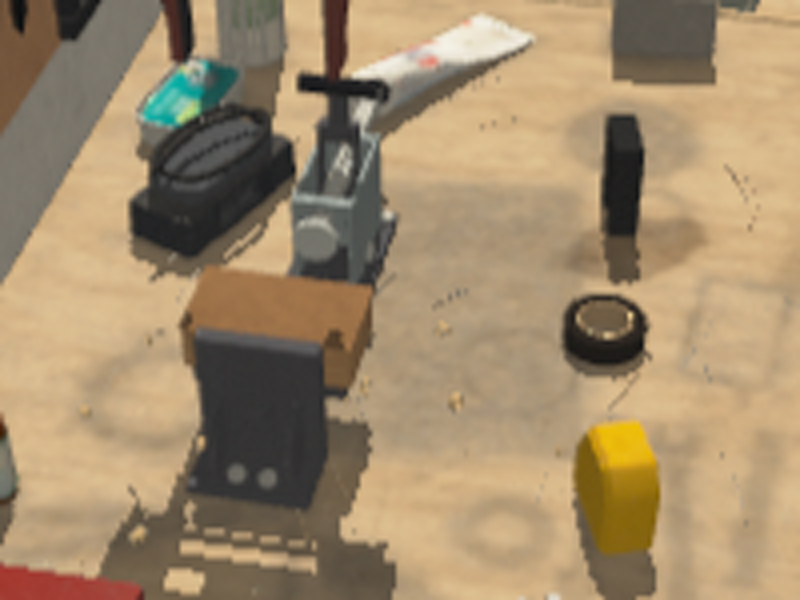

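```bash
python3 - <<'E'
from h import *
print(tri(("scene0",230,224),("side0",370,60)),tri(("scene0",262,248),("side0",378,28)),tri(("scene0",272,270),("side0",306,143)))
for p in([400,-182,0],[400,-182,78]): print(proj("scene0",p))
for s in("scene0","side0"): print(ray(s,250,200)[0])
E
```

```text
(array([ 265.1, -241.8,  314.7]), [0.2, 0.2]) (array([ 254. , -375.5,  352.3]), [5.3, 5.3]) (array([ 407.6, -183.4,   75.9]), [0.0, 0.0])
[268.6 291.8]
[269.2 270.1]
[ -32.83380466 -854.37910383  829.73067982]
[344.47298488 910.37870191 816.24985294]
```

Emit:
step_hand([
  [[-30, -30, 0, 0, 0, 0], [-30, -30, 0, 0, 0, 0], [-30, -30, 0, 0, 0, 0], [-30, -30, 0, 0, 0, 0], [-30, -30, 0, 0, 0, 0]],
])

```text
t: 0.72
ee_pos: [476.1, -148.2, 239.7]
orientation: [2.221, 2.222, -0.0]
ft_force: [1.0, -0.6, 0.5]
width: 87.9
grasp_force: 0.0
```

```bash
python3 - <<'E'
from h import *
grab("wrist","wrist1"); print(proj("wrist1",[400,-182,78]),proj("wrist1",[400,-182,0]))
E
```

```text
[180.4 211.7] [194.5 190.9]
```

View wrist1.

View pics/wrist1.png

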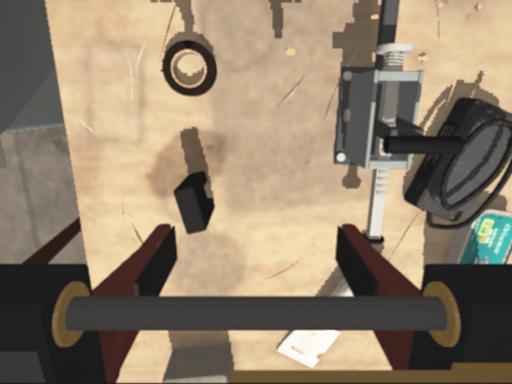

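```bash
cat > fit.py <<'E'
from h import *
from scipy.optimize import minimize
def mask(f,box,thr=45):
    g=cv2.imread(f"pics/{f}.png").max(2); m=np.zeros_like(g); u0,v0,u1,v1=box
    m[v0:v1,u0:u1]=(g[v0:v1,u0:u1]<thr)
    n,l,s,c=cv2.connectedComponentsWithStats(m); i=1+s[1:,4].argmax(); return (l==i).astype(np.uint8)
S=4
def hull(f,x,y,yaw,dims,z0=0):
    w,t,h=dims; c,s=np.cos(yaw),np.sin(yaw)
    P=[proj(f,[x+c*a*w/2-s*b*t/2,y+s*a*w/2+c*b*t/2,z0+k*h]) for a in(-1,1) for b in(-1,1) for k in(0,1)]
    return cv2.convexHull((np.array(P)*S*16).astype(np.int32))
def cost(p,views,dims,z0=0):
    J=0
    for f,m in views:
        r=np.zeros((384*S,512*S),np.uint8); cv2.fillConvexPoly(r,hull(f,*p,dims,z0),1,shift=4)
        r=cv2.resize(r.astype(np.float32),(512,384),interpolation=cv2.INTER_AREA)
        J+=np.abs(r-m).sum()/m.sum()
    return J
E
python3 - <<'E'
from fit import *
V=[("wrist1",mask("wrist1",(165,160,225,245))),("side0",mask("side0",(295,135,318,170)))]
for f,m in V: print(f,m.sum(),cv2.boundingRect(m))
for y0 in(1.1,1.57,2.0,2.4):
    r=minimize(cost,[405,-182,y0],args=(V,(50,22,78)),method="Nelder-Mead",options=dict(initial_simplex=[[405,-182,y0],[412,-182,y0],[405,-175,y0],[405,-182,y0+.3]],xatol=.05,fatol=1e-4))
    print(y0,r.x,r.fun,[cost(r.x,[v],(50,22,78)) for v in V])
E
```

```text
wrist1 794 (175, 172, 39, 57)
side0 182 (301, 142, 10, 27)
1.1 [ 407.11686991 -183.64205622    1.67110224] 2.03032012068536 [np.float64(1.500787153652393), np.float64(0.529532967032967)]
1.57 [ 407.35092661 -183.73159579    1.68660369] 2.041605828051042 [np.float64(1.484256926952141), np.float64(0.5573489010989011)]
2.0 [ 407.65165382 -184.1899386     1.66481815] 2.0439283638276082 [np.float64(1.4728431989924433), np.float64(0.5710851648351648)]
2.4 [ 407.12597492 -184.02079273    1.66939263] 2.0332533492955407 [np.float64(1.5006297229219143), np.float64(0.5326236263736264)]
```

```bash
python3 - <<'E'
from h import *
print(onz("wrist1",190,68,19),onz("wrist0",74,197,19),tri(("wrist1",190,68),("side0",301,193)),tri(("wrist0",74,197),("side0",301,193)))
print(tri(("wrist0",238,352),("wrist1",375,239)))
d=np.load("pics/wrist1.npz"); print(-d["R"].T@d["t"], d["R"].round(3)); print(ctrl.get_obs()["ee_pos"])
g=cv2.imread("pics/wrist1.png").max(2); print(g[165:240:3,168:222:3])
E
```

```text
[406.  -40.1  19. ] [408.2 -36.   19. ] (array([402.3, -39.3,   7.2]), [1.4, 1.4]) (array([401.1, -39.6,   7.3]), [0.2, 0.2])
(array([ 604. , -215.9,   67.9]), [0.7, 0.7])
[476.34937132 -73.63767646 385.36029806] [[ 1.     0.001  0.   ]
 [ 0.001 -0.962  0.274]
 [ 0.001 -0.274 -0.962]]
[ 471.12366324 -151.56986761  239.16188023]
[[183 182 186 186 191 189 178  99  98 100 100  97 101 122 188 187 183 175]
 [184 185 185 187 191 192 182  95  98  98 101  99 103 114 184 182 183 179]
 [187 188 187 189 190 190 179  95  96  91  79  54  76 117 188 182 181 183]
 [189 187 184 180 180 177 176  84  32  23  25  27  31 119 191 187 192 197]
 [189 186 182 181 171 166  92  25  24  25  28  26  25  90 168 200 213 221]
 [189 181 177 178 172 105  19  24  22  25  23  24  24  85 154 207 221 224]
 [187 179 174 178 118  24  23  26  27  23  23  24  36 109 132 221 226 223]
 [185 180 180 127  22  26  30  28  27  21  23  23  90 120 142 229 229 227]
 [186 188 132  29  35  40  41  43  45  22  26  24  62 124 144 230 232 229]
 [188 191  70  46  47  48  49  49  45  28  22  24  31 121 123 208 232 230]
 [192 202 131  45  5
[... 405 characters left out ...]
 27  24  24 143 237 235]
 [220 219 223 226 135  49  48  47  51  49  47  34  27  25  26 231 236 233]
 [226 219 220 221 199  48  52  50  48  49  47  41  25  22 101 239 238 234]
 [235 227 224 218 216  66  47  48  49  49  51  44  26  22 192 241 236 233]
 [234 236 233 229 226 129  47  50  49  51  50  48  30  43 232 236 237 236]
 [ 67 218 217 236 231 203  47  49  50  50  49  45  40 133 228 230 236 239]
 [ 70  92 105 237 231 231  68  46  50  51  48  48  44 200 227 228 234 239]
 [ 65  24  83 236 229 227 119  46  47  61  95 140 192 215 222 224 226 230]
 [ 31  27  60 233 225 221 212 159 193 203 208 205 207 205 210 212 211 212]
 [ 28  29  42 228 220 215 211 205 203 196 198 200 203 204 209 206 204 204]]
```

```bash
cat > fp.py <<'E'
from fit import *
grab("wrist","wrist2")
V=[("wrist2",mask("wrist2",(160,150,230,255),72)),("side0",mask("side0",(295,135,318,170),72))]
for f,m in V: print(f,m.sum(),cv2.boundingRect(m))
for VV in(V,V[:1]):
  for y0 in(1.5,2.0):
    s=[405,-182,y0]
    r=minimize(cost,s,args=(VV,(50,22,78)),method="Nelder-Mead",options=dict(initial_simplex=[s,[412,-182,y0],[405,-175,y0],[405,-182,y0+.3]],xatol=.05,fatol=1e-4))
    print(y0,r.x,[cost(r.x,[v],(50,22,78)) for v in V])
E
python3 fp.py
```

```text
wrist2 1572 (180, 168, 39, 62)
side0 251 (301, 139, 10, 30)
1.5 [ 407.04735947 -183.35100515    1.72316202] [np.float64(0.26546596692111957), np.float64(0.17778884462151395)]
2.0 [ 406.89302162 -181.55414836    1.73284663] [np.float64(0.2723043893129771), np.float64(0.1780378486055777)]
1.5 [ 409.7707039  -181.77918722    1.67445555] [np.float64(0.20419847328244276), np.float64(0.37250996015936255)]
2.0 [ 409.58781666 -181.38391847    1.67881208] [np.float64(0.2050333969465649), np.float64(0.35756972111553786)]
```

Emit:
step_hand([
  [[-15, -32, 0, 0, 0, 0], [-16, -32, 0, 0, 0, 0], [0, 0, 0, 0, 0, 0.12], [0, 0, 0, 0, 0, 0.12], [0, 0, 0, 0, 0, 0.12]],
], quiet=true)

```text
ok
```

Emit:
step_hand([
  [[0, 0, 0, 0, 0, 0.12], [0, 0, 0, 0, 0, 0.12], [0, 0, 0, 0, 0, 0.12], [0, 0, 0, 0, 0, 0.12], [0, 0, 0, 0, 0, 0.12]],
], quiet=true)

```text
ok
```

Emit:
step_hand([
  [[0, 0, 0, 0, 0, 0.12], [0, 0, 0, 0, 0, 0.12], [0, 0, 0, 0, 0, 0.12], [0, 0, 0, 0, 0, 0.12], [0, 0, 0, 0, 0, 0]],
])

```text
t: 2.07
ee_pos: [414.4, -178.0, 239.8]
orientation: [3.135, 0.199, 0.001]
ft_force: [0.5, -0.2, 0.8]
width: 87.9
grasp_force: 0.0
```

Emit:
step_hand([
  [[0, 0, 0, 0, 0, 0], [0, 0, 0, 0, 0, 0]],
])

```text
t: 2.23
ee_pos: [414.0, -178.1, 239.7]
orientation: [3.134, 0.211, 0.0]
ft_force: [0.1, 0.0, -0.2]
width: 87.8
grasp_force: 0.0
```

```bash
python3 - <<'E'
from fit import *
from scipy.spatial.transform import Rotation as Ro
grab("wrist","wrist3"); print(proj("wrist3",[408,-182,78]),proj("wrist3",[408,-182,0]))
d=ctrl.get_obs(); print(Ro.from_rotvec(d["orientation"]).as_matrix().round(3))
E
```

```text
[258.2 186.6] [257.6 170.3]
[[ 0.991  0.134  0.   ]
 [ 0.134 -0.991 -0.   ]
 [ 0.     0.    -1.   ]]
```

View pics/wrist3.png

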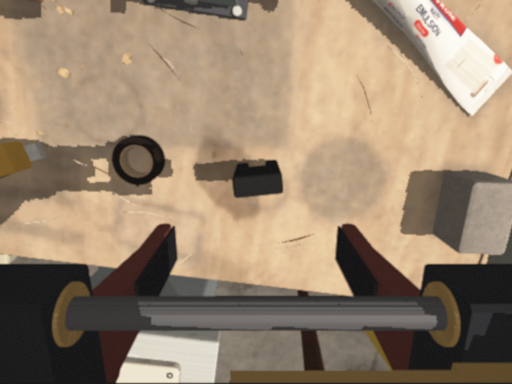

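```bash
python3 - <<'E'
from fit import *
V=[("wrist3",mask("wrist3",(222,150,295,210),72)),("wrist2",mask("wrist2",(160,150,230,255),72)),("side0",mask("side0",(295,135,318,170),72))]
print(cv2.boundingRect(V[0][1]))
for VV in(V,V[:2],V[:1]):
    s=[408,-182,1.7]
    r=minimize(cost,s,args=(VV,(50,22,78)),method="Nelder-Mead",options=dict(initial_simplex=[s,[413,-182,1.7],[408,-176,1.7],[408,-182,1.9]],xatol=.05,fatol=1e-4))
    print(r.x,[round(cost(r.x,[v],(50,22,78)),3) for v in V])
E
```

```text
(232, 161, 50, 36)
[ 407.6212446  -181.04127862    1.73794416] [np.float64(0.214), np.float64(0.242), np.float64(0.214)]
[ 409.13071644 -180.46455496    1.73103384] [np.float64(0.211), np.float64(0.213), np.float64(0.323)]
[ 409.48113179 -180.38484901    1.84607199] [np.float64(0.2), np.float64(0.244), np.float64(0.351)]
```

Emit:
step_hand([
  [[-5.3, 2.1, 36, 0, 0, -0.06], [0, 0, 40, 0, 0, 0], [0, 0, 40, 0, 0, 0], [0, 0, 40, 0, 0, 0], [0, 0, 26, 0, 0, 0]],
])

```text
t: 2.7
ee_pos: [407.6, -180.5, 54.9]
orientation: [-3.126, -0.302, 0.003]
ft_force: [-0.6, 0.7, 0.2]
width: 87.5
grasp_force: 0.0
```

Emit:
step_hand([
  [[0, 0, 0, 0, 0, 0], [0, 0, 0, 0, 0, 0], [0, 0, 0, 0, 0, 0]],
], jaw=44)

```text
t: 2.95
ee_pos: [409.6, -181.4, 58.8]
orientation: [3.126, 0.3, 0.002]
ft_force: [0.1, -0.3, 0.6]
width: 71.8
grasp_force: 0.0
```

Emit:
step_hand([
  [[0, 0, 0, 0, 0, 0], [0, 0, 0, 0, 0, 0], [0, 0, 0, 0, 0, 0]],
], jaw=30)

```text
t: 3.2
ee_pos: [409.7, -181.5, 59.2]
orientation: [3.126, 0.299, 0.004]
ft_force: [-0.7, 1.1, 0.4]
width: 51.5
grasp_force: 0.4
```

Emit:
step_hand([
  [[0, 0, 0, 0, 0, 0], [0, 0, 0, 0, 0, 0], [0, 0, 0, 0, 0, 0]],
], jaw=30)

```text
t: 3.45
ee_pos: [409.6, -181.5, 59.1]
orientation: [3.126, 0.299, 0.004]
ft_force: [-1.0, 0.0, 10.4]
width: 50.2
grasp_force: 29.8
```

Emit:
step_hand([
  [[0, 0, -20, 0, 0, 0], [0, 0, -40, 0, 0, 0], [0, 0, -40, 0, 0, 0], [0, 0, -40, 0, 0, 0], [0, 0, 0, 0, 0, 0]],
])

```text
t: 3.87
ee_pos: [412.4, -182.8, 204.8]
orientation: [3.121, 0.299, 0.017]
ft_force: [1.0, -1.3, -1.1]
width: 50.2
grasp_force: 29.8
```

```bash
python3 - <<'E'
from h import *
grab("wrist","wrist4"); grab("side","side4")
a=cv2.imread("pics/wrist4.png"); b=cv2.imread("pics/side4.png")[60:220,200:400]
cv2.imwrite("pics/c4.png",np.hstack([cv2.resize(a[150:384,150:370],(376,400)),cv2.resize(b,(420,400))]))
E
```

```text
(no output)
```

View pics/c4.png

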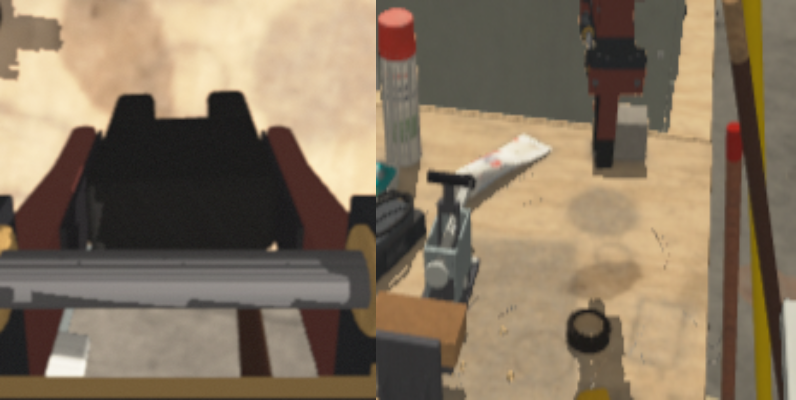

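Emit:
step_hand([
  [[0, 0, -30, 0, 0, 0], [0, 0, -30, 0, 0, 0], [28.5, -19, 0, 0, 0, 0], [28.5, -19, 0, 0, 0, 0], [28.5, -19, 0, 0, 0, 0]],
])

```text
t: 4.38
ee_pos: [481.6, -108.1, 256.3]
orientation: [-3.127, -0.297, 0.003]
ft_force: [0.6, 0.0, -1.9]
width: 50.1
grasp_force: 29.8
```

Emit:
step_hand([
  [[28.5, -19, 0, 0, 0, 0], [28.5, -19, 0, 0, 0, 0], [28.5, -19, 0, 0, 0, 0], [28.5, -19, 0, 0, 0, 0], [28.5, -19, 0, 0, 0, 0]],
])

```text
t: 4.8
ee_pos: [603.4, 12.9, 254.7]
orientation: [-3.127, -0.3, 0.007]
ft_force: [0.5, -0.2, -1.5]
width: 50.1
grasp_force: 29.8
```

Emit:
step_hand([
  [[0, 0, 0, 0, 0, -0.12], [0, 0, 0, 0, 0, -0.12], [0, 0, 0, 0, 0, -0.12], [0, 0, 0, 0, 0, -0.12], [0, 0, 0, 0, 0, -0.12]],
], quiet=true)

```text
ok
```

Emit:
step_hand([
  [[0, 0, 0, 0, 0, -0.12], [0, 0, 0, 0, 0, -0.12], [0, 0, 0, 0, 0, -0.12], [0, 0, 0, 0, 0, -0.12], [0, 0, 0, 0, 0, -0.12]],
], quiet=true)

```text
ok
```

Emit:
step_hand([
  [[0, 0, 0, 0, 0, -0.12], [0, 0, 0, 0, 0, -0.055], [0, 0, 0, 0, 0, 0], [0, 0, 0, 0, 0, 0], [0, 0, 0, 0, 0, 0]],
])

```text
t: 6.05
ee_pos: [603.1, 11.4, 256.2]
orientation: [-2.228, -2.213, 0.003]
ft_force: [0.7, -0.7, -1.5]
width: 50.3
grasp_force: 29.8
```

```bash
python3 - <<'E'
from h import *
from scipy.spatial.transform import Rotation as Ro
grab("wrist","wrist5"); grab("side","side5")
d=ctrl.get_obs(); print(d["ee_pos"],Ro.from_rotvec(d["orientation"]).as_matrix().round(4))
for p in([604.4,-22,50],[604.4,12,50],[604.4,34,50]):print(proj("wrist5",p),proj("side5",p))
a=cv2.imread("pics/wrist5.png"); b=cv2.imread("pics/side5.png")[80:240,160:300]
cv2.imwrite("pics/c5.png",np.hstack([cv2.resize(a[:300,150:370],(440,600)),cv2.resize(b,(350,600))]))
E
```

```text
[603.45630826  11.42932681 256.96279471] [[ 0.0062  1.     -0.0011]
 [ 1.     -0.0062  0.    ]
 [ 0.     -0.0011 -1.    ]]
[257.3 198.5] [227. 176.]
[257.1 169.4] [223.9 183.8]
[257.  149.8] [221.9 189. ]
```

View pics/c5.png

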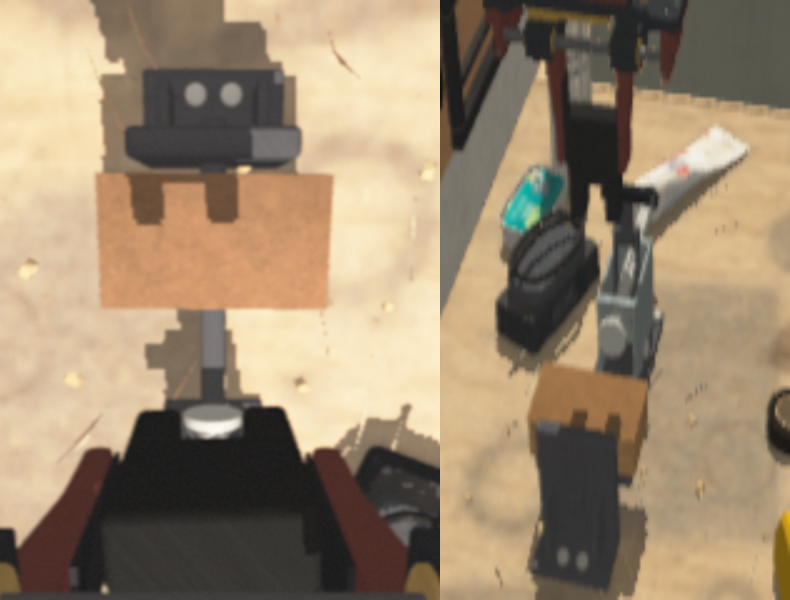

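```bash
python3 - <<'E'
from h import *
g=cv2.imread("pics/wrist5.png").astype(int)
for v in(158,165,172,178): print(v,g[v,244:270].max(1).tolist(), proj("wrist5",[604.4,17,50]))
for v in(206,209,212,215): print(v,g[v,212:304:1].max(1).tolist())
print([proj("wrist5",[603.4+a,22.4,198]).tolist() for a in(-25,-10,10,25)],[proj("wrist5",[603.4+a,.4,198]).tolist() for a in(-25,25)])
print(onz("wrist5",257,152,84),onz("wrist5",257,168,50),onz("wrist5",256,165,50))
E
```

```text
158 [122, 121, 121, 121, 121, 118, 111, 113, 121, 123, 125, 125, 128, 126, 126, 123, 122, 113, 144, 227, 245, 247, 247, 248, 248, 249] [257.1 165. ]
165 [124, 123, 124, 124, 122, 120, 112, 112, 120, 124, 124, 126, 127, 126, 127, 125, 122, 115, 121, 149, 162, 183, 231, 246, 247, 247] [257.1 165. ]
172 [125, 128, 128, 125, 123, 120, 110, 113, 121, 125, 122, 126, 126, 126, 127, 126, 123, 115, 111, 124, 139, 142, 157, 188, 236, 248] [257.1 165. ]
178 [123, 124, 124, 124, 122, 119, 109, 111, 120, 124, 124, 126, 127, 127, 124, 127, 125, 117, 110, 129, 144, 147, 147, 176, 237, 250] [257.1 165. ]
206 [228, 228, 228, 228, 230, 229, 216, 169, 117, 78, 50, 40, 39, 39, 34, 28, 30, 32, 30, 29, 30, 28, 30, 31, 31, 33, 37, 49, 71, 100, 119, 132, 133, 133, 135, 133, 132, 134, 134, 134, 134, 135, 133, 133, 133, 133, 133, 134, 132, 134, 133, 134, 133, 133, 133, 133, 135, 132, 116, 81, 47, 33, 29, 31, 30, 32, 28, 33, 27, 31, 31, 31, 31, 29, 30, 27, 29, 29, 25, 36, 112, 212, 248, 251, 250, 250, 250, 249, 249, 248, 248, 247]
209 [228, 229, 229, 230, 227, 191, 121, 56, 27, 28, 32, 30, 28, 29, 28, 29, 32, 
[... 626 characters left out ...]
6, 30, 31, 28, 32, 32, 32, 28, 30, 30, 32, 27, 29, 33, 31, 31, 33, 30, 28, 31, 29, 89, 188, 245, 251, 250, 250, 249, 249, 249, 249]
215 [234, 233, 230, 197, 122, 55, 28, 29, 29, 28, 29, 30, 29, 31, 32, 28, 33, 30, 32, 31, 29, 29, 31, 30, 29, 30, 28, 32, 53, 78, 83, 103, 118, 130, 142, 171, 199, 220, 229, 235, 240, 244, 248, 250, 251, 251, 250, 250, 249, 244, 232, 226, 209, 175, 136, 100, 74, 66, 65, 55, 36, 31, 30, 29, 28, 28, 32, 30, 30, 30, 29, 31, 33, 31, 30, 34, 31, 33, 30, 30, 28, 28, 29, 78, 172, 240, 250, 249, 249, 249, 249, 249]
[[218.3, 200.1], [240.8, 199.9], [270.9, 199.8], [293.4, 199.6]] [[219.6, 230.7], [292.6, 230.4]]
[604.4  36.8  84. ] [604.3  13.6  50. ] [603.2  17.   50. ]
```

Emit:
step_hand([
  [[2, 0, 36, 0, 0, 0], [0, 0, 36, 0, 0, 0], [0, 0, 36, 0, 0, 0], [0, 0, 34, 0, 0, 0], [0, 0, 0, 0, 0, 0]],
])

```text
t: 6.57
ee_pos: [600.6, 13.4, 109.7]
orientation: [-2.224, -2.211, 0.009]
ft_force: [-0.5, 0.2, -1.5]
width: 50.2
grasp_force: 29.9
```

Emit:
step_hand([
  [[0, 0, 8, 0, 0, 0], [0, 0, 8, 0, 0, 0], [0, 0, 8, 0, 0, 0], [0, 0, 3, 0, 0, 0], [0, 0, 0, 0, 0, 0]],
])

```text
t: 6.98
ee_pos: [603.7, 13.4, 88.9]
orientation: [2.227, 2.216, 0.0]
ft_force: [-0.3, -0.6, -1.0]
width: 50.1
grasp_force: 29.9
```

Emit:
step_hand([
  [[0, 0, 2, 0, 0, 0], [0, 0, 2, 0, 0, 0], [0, 0, 0, 0, 0, 0]],
])

```text
t: 7.23
ee_pos: [603.8, 13.4, 84.9]
orientation: [2.227, 2.216, 0.0]
ft_force: [0.2, -0.0, -2.1]
width: 50.1
grasp_force: 29.9
```

Emit:
step_hand([
  [[0, 0, 1.5, 0, 0, 0], [0, 0, 1.5, 0, 0, 0], [0, 0, 0, 0, 0, 0]],
])

```text
t: 7.48
ee_pos: [603.6, 13.4, 81.5]
orientation: [-2.227, -2.216, 0.0]
ft_force: [-0.4, 0.4, -1.4]
width: 50.1
grasp_force: 29.9
```

Emit:
step_hand([
  [[0, 0, 1.5, 0, 0, 0], [0, 0, 0, 0, 0, 0], [0, 0, 0, 0, 0, 0]],
])

```text
t: 7.73
ee_pos: [603.8, 13.4, 81.3]
orientation: [-2.227, -2.216, 0.0]
ft_force: [-3.8, 0.0, 9.3]
width: 50.3
grasp_force: 29.9
```

Emit:
step_hand([
  [[0, 0, 0, 0, 0, 0], [0, 0, 0, 0, 0, 0], [0, 0, 0, 0, 0, 0], [0, 0, 0, 0, 0, 0]],
], jaw=70)

```text
t: 8.07
ee_pos: [603.8, 13.4, 80.1]
orientation: [-2.227, -2.216, 0.0]
ft_force: [0.0, -0.2, 0.2]
width: 69.5
grasp_force: 0.0
```

Emit:
step_hand([
  [[0, 0, -30, 0, 0, 0], [0, 0, -40, 0, 0, 0], [0, 0, -40, 0, 0, 0], [0, 0, -40, 0, 0, 0], [0, 0, 0, 0, 0, 0]],
])

```text
t: 8.48
ee_pos: [608.1, 13.5, 238.3]
orientation: [2.221, 2.209, 0.014]
ft_force: [1.6, -1.0, 1.5]
width: 70.0
grasp_force: 0.0
```

```bash
python3 - <<'E'
from h import *
grab("wrist","wrist6"); grab("side","side6")
a=cv2.imread("pics/wrist6.png"); b=cv2.imread("pics/side6.png")[100:240,160:300]
cv2.imwrite("pics/c6.png",np.hstack([cv2.resize(a[:300,130:390],(400,460)),cv2.resize(b,(400,460))]))
E
```

```text
(no output)
```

View pics/c6.png

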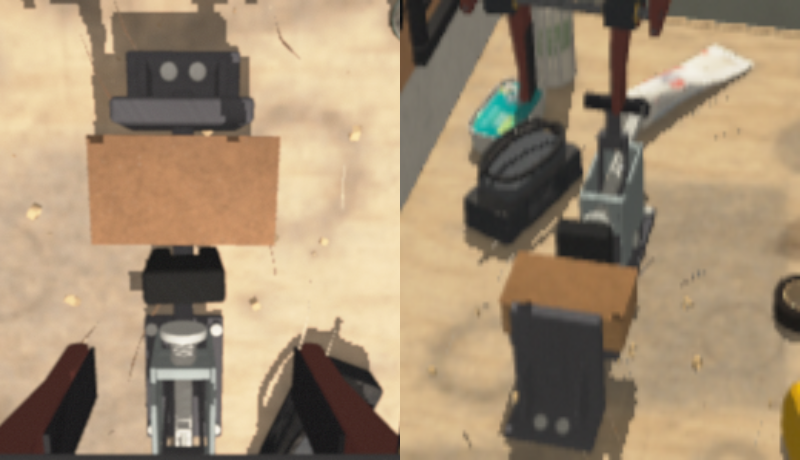

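Emit:
step_hand([
  [[-40, 0, 0, 0, 0, 0], [-40, 0, 0, 0, 0, 0], [-38, 0, 0, 0, 0, 0], [0, 0, 0, 0, 0, 0.12], [0, 0, 0, 0, 0, 0.12]],
], jaw=60, quiet=true)

```text
ok
```

Emit:
step_hand([
  [[0, 0, 0, 0, 0, 0.12], [0, 0, 0, 0, 0, 0.12], [0, 0, 0, 0, 0, 0.12], [0, 0, 0, 0, 0, 0.12], [0, 0, 0, 0, 0, 0.12]],
], quiet=true)

```text
ok
```

Emit:
step_hand([
  [[0, 0, 0, 0, 0, 0.12], [0, 0, 0, 0, 0, 0.12], [0, 0, 0, 0, 0, 0.12], [0, 0, 0, 0, 0, 0.12], [0, 0, 0, 0, 0, 0.12]],
], quiet=true)

```text
ok
```

Emit:
step_hand([
  [[0, 0, 0, 0, 0, 0.12], [0, 0, 0, 0, 0, 0], [0, 0, 0, 0, 0, 0]],
])

```text
t: 10.08
ee_pos: [602.2, -104.4, 228.4]
orientation: [-3.141, -0.015, 0.005]
ft_force: [-0.1, -0.5, -0.3]
width: 60.0
grasp_force: 0.0
```

```bash
python3 - <<'E'
from h import *
from scipy.spatial.transform import Rotation as Ro
grab("wrist","wrist7"); grab("side","side7")
d=ctrl.get_obs(); print(d["ee_pos"],Ro.from_rotvec(d["orientation"]).as_matrix().round(4))
print(proj("wrist7",[604,-106,141]),proj("side7",[604,-106,141]))
for f in("wrist7","side7"):
    g=cv2.imread(f"pics/{f}.png").max(2)
    u,v=proj(f,[604,-106,141]).astype(int)
    print(f,u,v); 
    for r in range(v-24,v+26,2 if f[0]=="s" else 4): print(r,g[r,u-44:u+46:3].tolist())
a=cv2.imread("pics/wrist7.png"); b=cv2.imread("pics/side7.png")[90:230,170:290]
cv2.imwrite("pics/c7.png",np.hstack([cv2.resize(a[60:320,130:390],(400,400)),cv2.resize(b,(390,400))]))
E
```

```text
[ 602.62638256 -104.4981711   229.06832363] [[ 1.0e+00  9.1e-03 -1.8e-03]
 [ 9.1e-03 -1.0e+00  4.0e-04]
 [-1.8e-03 -4.0e-04 -1.0e+00]]
[257.3 200.9] [233.  131.3]
wrist7 257 200
176 [134, 135, 135, 134, 135, 135, 134, 133, 135, 221, 168, 61, 28, 34, 40, 46, 47, 42, 182, 206, 174, 135, 124, 192, 214, 214, 190, 194, 195, 189]
180 [138, 136, 137, 139, 135, 140, 137, 138, 139, 195, 139, 89, 40, 32, 38, 44, 47, 43, 213, 211, 231, 199, 133, 199, 215, 217, 220, 227, 238, 221]
184 [139, 138, 132, 138, 134, 135, 139, 133, 137, 171, 134, 88, 38, 32, 41, 46, 47, 44, 218, 238, 237, 201, 130, 203, 213, 225, 203, 223, 236, 203]
188 [97, 98, 94, 96, 98, 102, 110, 108, 106, 78, 65, 58, 25, 35, 37, 46, 44, 45, 142, 122, 140, 133, 105, 207, 216, 218, 204, 219, 228, 213]
192 [95, 96, 96, 97, 96, 99, 97, 99, 107, 68, 58, 54, 30, 36, 41, 46, 47, 45, 89, 97, 95, 95, 95, 208, 211, 192, 196, 218, 219, 221]
196 [95, 95, 97, 95, 96, 95, 97, 105, 107, 91, 53, 55, 28, 34, 40, 48
[... 4098 characters left out ...]
9]
147 [59, 57, 84, 89, 71, 77, 89, 78, 38, 47, 70, 37, 208, 176, 78, 105, 135, 89, 129, 218, 219, 219, 218, 216, 215, 221, 221, 220, 219, 217]
149 [52, 58, 91, 54, 83, 90, 82, 41, 48, 46, 37, 36, 210, 111, 77, 163, 137, 87, 95, 207, 209, 213, 217, 220, 219, 220, 219, 216, 219, 213]
151 [47, 86, 54, 87, 89, 72, 44, 49, 47, 37, 36, 35, 211, 88, 78, 174, 154, 97, 82, 206, 206, 206, 205, 210, 213, 214, 215, 217, 217, 219]
153 [47, 54, 65, 76, 58, 49, 49, 46, 40, 35, 35, 37, 178, 82, 69, 108, 106, 156, 82, 206, 209, 204, 209, 210, 209, 212, 207, 204, 206, 213]
155 [53, 50, 61, 50, 78, 59, 46, 42, 40, 33, 36, 90, 97, 82, 84, 109, 77, 112, 82, 191, 194, 195, 199, 200, 193, 200, 199, 200, 196, 205]
```

View pics/c7.png

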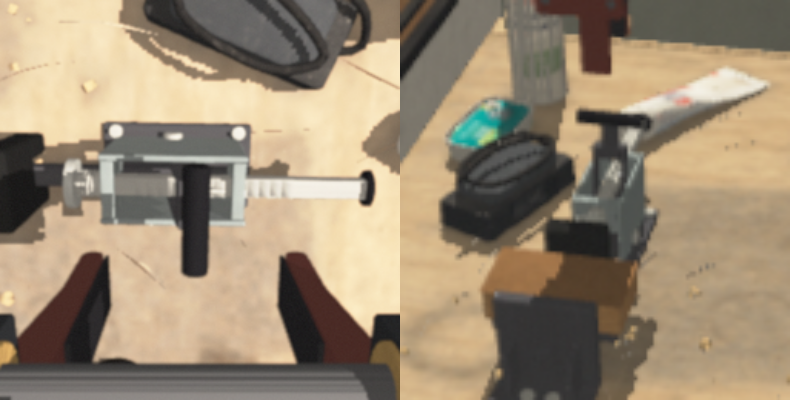

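```bash
python3 - <<'E'
from h import *
print(onz("wrist7",257.5,203,141),tri(("wrist7",257.5,203),("side7",237,131.5)),tri(("wrist7",257.5,203),("side7",236,131.5)))
print("plate",[onz("wrist7",130+c/1.538,180,83) for c in(62,83)],"pad",[onz("wrist7",130+c/1.538,180,100) for c in(38,)])
E
```

```text
[ 602.3 -106.2  141. ] (array([ 597.4, -107.9,  138. ]), [4.1, 4.1]) (array([ 598.8, -107.4,  138.7]), [2.9, 2.9])
plate [array([605.3, -25.2,  83. ]), array([605.4, -37.9,  83. ])] pad [array([609.4, -16.1, 100. ])]
```

Emit:
step_hand([
  [[0, 13.5, 0, 0, 0, 0], [0, 0, 0, 0.065, 0, 0], [0, 0, 0, 0.065, 0, 0], [0, 0, 0, 0, 0, 0], [0, 0, 0, 0, 0, 0]],
])

```text
t: 10.6
ee_pos: [603.0, -119.7, 229.9]
orientation: [-3.013, -0.007, 0.001]
ft_force: [-0.3, 0.4, 0.2]
width: 60.2
grasp_force: 0.0
```

Emit:
step_hand([
  [[0, 0, 30, 0, 0, 0], [0, 0, 30, 0, 0, 0], [0, 0, 25, 0, 0, 0], [0, 0, 0, 0, 0, 0], [0, 0, 0, 0, 0, 0]],
])

```text
t: 11.02
ee_pos: [602.4, -106.6, 145.1]
orientation: [-3.012, -0.011, 0.005]
ft_force: [0.1, 0.9, 0.3]
width: 60.1
grasp_force: 0.0
```

Emit:
step_hand([
  [[0, 0, 3, 0, 0, 0], [0, 0, 0, 0, 0, 0], [0, 0, 0, 0, 0, 0], [0, 0, 0, 0, 0, 0], [0, 0, 0, 0, 0, 0]],
], jaw=8)

```text
t: 11.43
ee_pos: [603.6, -106.9, 143.9]
orientation: [-3.012, -0.009, -0.002]
ft_force: [-0.9, 0.2, 0.3]
width: 30.3
grasp_force: 0.0
```

Emit:
step_hand([
  [[0, 0, 0, 0, 0, 0], [0, 0, 0, 0, 0, 0], [0, 0, 0, 0, 0, 0], [0, 0, 0, 0, 0, 0]],
])

```text
t: 11.77
ee_pos: [603.3, -106.2, 143.3]
orientation: [-3.011, -0.008, 0.0]
ft_force: [-0.9, 3.0, 3.6]
width: 12.9
grasp_force: 30.0
```

Emit:
step_hand([
  [[0, -6, 0, -0.046, 0, 0], [0, -6, 0, -0.046, 0, 0], [0, -6, 0, -0.046, 0, 0], [0, -6, 0, -0.046, 0, 0], [0, -6, 0, -0.046, 0, 0]],
])

```text
t: 12.18
ee_pos: [603.4, -77.1, 144.1]
orientation: [3.039, 0.008, 0.003]
ft_force: [1.4, -2.1, -5.1]
width: 13.2
grasp_force: 30.0
```

Emit:
step_hand([
  [[0, -3, 0, -0.023, 0, 0], [0, 0, 0, 0, 0, 0], [0, 0, 0, 0, 0, 0]],
])

```text
t: 12.43
ee_pos: [603.5, -73.4, 143.7]
orientation: [3.019, 0.01, 0.002]
ft_force: [1.5, 0.1, -1.1]
width: 13.1
grasp_force: 30.0
```

```bash
python3 - <<'E'
from h import *
grab("wrist","s1w");grab("side","s1")
E
```

```bash
cat > pr.py <<'E'
from h import *
def strip(f,x,z,y0,y1,st=1.0):
    g=cv2.imread(f"pics/{f}.png").max(2); ys=np.arange(y0,y1,st)
    P=np.array([proj(f,[x,y,z]) for y in ys],np.float32)
    return ys,cv2.remap(g,P[:,:1],P[:,1:],cv2.INTER_LINEAR).ravel().astype(int),P
E
```

Emit:
step_hand([
  [[0, 6, 0, 0.046, 0, 0], [0, 6, 0, 0.046, 0, 0], [0, 6, 0, 0.046, 0, 0], [0, 6, 0, 0.046, 0, 0], [0, 6, 0, 0.046, 0, 0]],
])

```text
t: 12.95
ee_pos: [603.1, -104.3, 143.7]
orientation: [-3.031, -0.007, -0.0]
ft_force: [5.4, 2.3, -13.7]
width: 13.1
grasp_force: 30.0
```

Emit:
step_hand([
  [[0, 3, 0, 0.023, 0, 0], [0, 0, 0, 0, 0, 0], [0, 0, 0, 0, 0, 0]],
])

```text
t: 13.2
ee_pos: [603.1, -106.6, 143.4]
orientation: [-3.008, -0.004, 0.001]
ft_force: [4.7, 6.5, -7.1]
width: 13.3
grasp_force: 30.0
```

```bash
python3 - <<'E'
from pr import *
grab("wrist","s1b")
for f in("wrist7","s1w","s1b"):
    for x,z,a,b in((604,67,-230,-170),(604,82,-60,10)):
        ys,s,P=strip(f,x,z,a,b,2); print(f,x,z,P[0].round(),P[-1].round()); print(s.tolist())
E
```

```text
wrist7 604 67 [383. 179.] [324. 179.]
[246, 247, 248, 249, 242, 96, 37, 71, 137, 179, 243, 244, 245, 245, 245, 244, 245, 245, 245, 246, 245, 245, 245, 246, 245, 246, 246, 245, 245, 245]
wrist7 604 82 [208. 182.] [135. 181.]
[137, 135, 164, 215, 215, 211, 171, 137, 161, 199, 209, 149, 136, 148, 122, 143, 146, 142, 106, 98, 99, 98, 61, 36, 36, 35, 27, 28, 27, 28, 27, 26, 26, 28, 27]
s1w 604 67 [440. 201.] [370. 203.]
[248, 249, 249, 249, 248, 248, 248, 249, 161, 43, 27, 75, 137, 223, 246, 246, 246, 246, 245, 246, 245, 246, 246, 247, 247, 248, 248, 248, 248, 248]
s1w 604 82 [224. 215.] [120. 219.]
[142, 140, 126, 117, 118, 119, 123, 141, 141, 142, 138, 147, 142, 140, 135, 132, 131, 133, 131, 127, 148, 154, 152, 124, 109, 30, 30, 27, 29, 28, 28, 28, 28, 27, 31]
s1b 604 67 [450. 215.] [362. 211.]
[249, 249, 249, 250, 251, 250, 249, 250, 251, 251, 99, 46, 40, 139, 201, 245, 245, 245, 245, 244, 245, 246, 246, 246, 246, 246, 246, 246, 247, 247]
s1b 604 82 [201. 211.] [110. 206.]
[138, 141, 106, 116, 118, 118, 121, 140, 142, 131, 145, 142, 140, 132, 132, 130, 135, 132, 129, 126, 141, 149, 148, 74, 29, 29, 28, 29, 28, 27, 30, 31, 26, 28, 27]
```

```bash
cat > st.py <<'E'
import sys
from pr import *
n=sys.argv[1]; F=[]
for k in range(4): d=grab("wrist",n); F.append(ctrl.get_obs()["ft_force"])
grab("side",n+"s")
print("F",np.mean(F,0).round(1),"ee",ctrl.get_obs()["ee_pos"].round(1))
ys,s,P=strip(n,604,67,-232,-120,.5); w=np.clip(110-s,0,None); i=w.argmax(); sl=slice(max(0,i-12),i+13); print("tail",(ys[sl]*w[sl]).sum()/w[sl].sum())
ys,s,P=strip(n,604,100,-20,40,2); print("pad",P[0].round(),s.tolist())
ys,s,P=strip(n+"s",590,84,20,110,2); print("block side",P[0].round(),P[-1].round(),s.tolist())
E
python3 st.py r1
```

```text
F [ 5.2  5.  -8.3] ee [ 603.1 -106.3  143.4]
tail -207.5794314381271
pad [135. 217.] [29, 29, 27, 27, 29, 28, 28, 28, 29, 29, 30, 33, 33, 33, 34, 33, 32, 32, 31, 32, 30, 82, 100, 103, 105, 106, 107, 104, 106, 103]
block side [228. 176.] [220. 198.] [31, 32, 32, 33, 37, 49, 59, 70, 79, 82, 84, 84, 85, 85, 85, 85, 86, 86, 86, 86, 85, 85, 85, 85, 86, 87, 87, 87, 87, 87, 87, 86, 86, 87, 87, 80, 72, 64, 55, 54, 53, 54, 55, 55, 55]
```

Emit:
step_hand([
  [[0, -6, 0, -0.046, 0, 0], [0, -6, 0, -0.046, 0, 0], [0, -6, 0, -0.046, 0, 0], [0, -6, 0, -0.046, 0, 0], [0, -6, 0, -0.046, 0, 0]],
])

```text
t: 13.92
ee_pos: [603.3, -77.5, 144.3]
orientation: [3.04, 0.007, 0.002]
ft_force: [7.7, -2.8, -16.2]
width: 12.9
grasp_force: 30.0
```

Emit:
step_hand([
  [[0, -3, 0, -0.023, 0, 0], [0, 0, 0, 0, 0, 0], [0, 0, 0, 0, 0, 0]],
])

```text
t: 14.17
ee_pos: [603.4, -73.8, 143.9]
orientation: [3.019, 0.009, 0.001]
ft_force: [7.1, -1.4, -12.3]
width: 13.0
grasp_force: 30.0
```

```bash
python3 st.py f2
```

```text
F [  7.3  -1.4 -12. ] ee [603.4 -74.4 143.9]
tail -196.06633380884452
pad [158. 227.] [226, 167, 119, 123, 123, 140, 143, 97, 28, 28, 29, 32, 32, 34, 31, 31, 33, 32, 31, 32, 34, 80, 105, 110, 105, 102, 102, 105, 106, 107]
block side [228. 176.] [220. 198.] [32, 32, 32, 32, 36, 49, 60, 70, 79, 82, 84, 84, 85, 85, 84, 85, 85, 85, 85, 85, 85, 85, 85, 85, 85, 86, 87, 87, 87, 87, 86, 86, 85, 86, 87, 80, 73, 64, 55, 54, 53, 54, 55, 55, 54]
```

Emit:
step_hand([
  [[0, 6, 0, 0.046, 0, 0], [0, 6, 0, 0.046, 0, 0], [0, 6, 0, 0.046, 0, 0], [0, 6, 0, 0.046, 0, 0], [0, 6, 0, 0.046, 0, 0]],
])

```text
t: 14.83
ee_pos: [603.1, -104.1, 143.9]
orientation: [-3.031, -0.007, 0.0]
ft_force: [9.4, 2.9, -24.0]
width: 13.2
grasp_force: 30.0
```

Emit:
step_hand([
  [[0, 3, 0, 0.023, 0, 0], [0, 0, 0, 0, 0, 0], [0, 0, 0, 0, 0, 0]],
])

```text
t: 15.08
ee_pos: [603.0, -106.5, 143.5]
orientation: [-3.008, -0.004, 0.001]
ft_force: [9.9, 6.5, -18.1]
width: 13.1
grasp_force: 30.0
```

```bash
python3 st.py r2
```

```text
F [  9.3   5.7 -18. ] ee [ 603.1 -106.1  143.6]
tail -193.34375
pad [135. 217.] [128, 128, 142, 144, 84, 26, 30, 29, 29, 29, 31, 33, 33, 33, 33, 31, 32, 32, 34, 31, 31, 86, 100, 102, 103, 107, 106, 106, 105, 102]
block side [228. 176.] [220. 198.] [30, 32, 32, 32, 36, 50, 61, 71, 80, 82, 84, 84, 85, 85, 85, 85, 86, 86, 85, 85, 85, 85, 85, 86, 86, 86, 86, 87, 88, 87, 86, 86, 86, 86, 87, 79, 72, 64, 55, 54, 53, 55, 56, 55, 54]
```

Emit:
step_hand([
  [[1, 0, 1, 0, 0, 0], [0, 0, 0, 0, 0, 0], [0, 0, 0, 0, 0, 0]],
])

```text
t: 15.58
ee_pos: [603.2, -106.1, 143.5]
orientation: [-3.009, -0.007, 0.004]
ft_force: [3.3, 4.0, -10.4]
width: 12.9
grasp_force: 30.0
```

Emit:
step_hand([
  [[0, -6, 0, -0.046, 0, 0], [0, -6, 0, -0.046, 0, 0], [0, -6, 0, -0.046, 0, 0], [0, -6, 0, -0.046, 0, 0], [0, -6, 0, -0.046, 0, 0]],
])

```text
t: 16.0
ee_pos: [603.4, -77.4, 144.3]
orientation: [3.04, 0.007, -0.001]
ft_force: [4.9, -4.2, -20.5]
width: 13.5
grasp_force: 30.0
```

Emit:
step_hand([
  [[0, -3, 0, -0.023, 0, 0], [0, 0, 0, 0, 0, 0], [0, 0, 0, 0, 0, 0]],
])

```text
t: 16.25
ee_pos: [603.4, -73.8, 143.9]
orientation: [3.019, 0.009, -0.002]
ft_force: [5.8, -1.1, -15.5]
width: 13.2
grasp_force: 30.0
```

```bash
python3 st.py f3
```

```text
F [  5.5  -1.1 -15.8] ee [603.4 -74.3 144. ]
tail -181.6
pad [158. 227.] [226, 172, 118, 118, 118, 120, 120, 120, 122, 123, 122, 138, 142, 123, 27, 27, 29, 31, 33, 34, 35, 34, 32, 31, 31, 31, 31, 90, 105, 107]
block side [228. 176.] [220. 198.] [32, 32, 32, 32, 36, 49, 60, 70, 79, 82, 84, 84, 84, 84, 84, 85, 86, 86, 85, 85, 85, 85, 84, 85, 85, 85, 86, 87, 87, 87, 86, 86, 85, 86, 86, 79, 72, 64, 56, 54, 54, 55, 56, 55, 55]
```

Emit:
step_hand([
  [[0, 6, 0, 0.046, 0, 0], [0, 6, 0, 0.046, 0, 0], [0, 6, 0, 0.046, 0, 0], [0, 6, 0, 0.046, 0, 0], [0, 6, 0, 0.046, 0, 0]],
])

```text
t: 16.92
ee_pos: [603.1, -103.9, 143.9]
orientation: [-3.031, -0.007, 0.003]
ft_force: [7.3, 3.3, -26.9]
width: 13.0
grasp_force: 30.0
```

Emit:
step_hand([
  [[0, 3, 0, 0.023, 0, 0], [0, 0, 0, 0, 0, 0], [0, 0, 0, 0, 0, 0]],
])

```text
t: 17.17
ee_pos: [603.1, -106.3, 143.6]
orientation: [-3.009, -0.005, 0.004]
ft_force: [7.9, 6.9, -21.0]
width: 13.1
grasp_force: 30.0
```

```bash
python3 st.py r3
```

```text
F [  7.4   5.7 -21.5] ee [ 603.1 -106.   143.6]
tail -178.86309523809524
pad [135. 216.] [80, 33, 62, 126, 127, 126, 127, 126, 140, 144, 104, 29, 28, 28, 29, 29, 31, 33, 33, 33, 32, 34, 30, 32, 30, 30, 34, 93, 106, 102]
block side [228. 176.] [220. 198.] [32, 32, 32, 32, 37, 50, 61, 70, 79, 82, 84, 84, 84, 84, 85, 85, 86, 86, 85, 85, 85, 85, 85, 85, 85, 86, 86, 86, 87, 87, 87, 86, 86, 86, 86, 80, 73, 65, 56, 55, 54, 55, 55, 55, 55]
```

Emit:
step_hand([
  [[1, 0, 2, 0, 0, 0], [0, 0, 0, 0, 0, 0]],
])

```text
t: 17.58
ee_pos: [603.3, -106.0, 143.4]
orientation: [-3.01, -0.008, 0.007]
ft_force: [-2.6, 4.2, -5.0]
width: 13.4
grasp_force: 30.0
```

Emit:
step_hand([
  [[0, -5, 0, -0.0385, 0, 0], [0, -5, 0, -0.0385, 0, 0], [0, -4, 0, -0.031, 0, 0], [0, 0, 0, 0, 0, 0], [0, 0, 0, 0, 0, 0]],
])

```text
t: 18.0
ee_pos: [603.4, -92.3, 144.6]
orientation: [-3.118, -0.01, 0.006]
ft_force: [-1.9, 0.1, -9.1]
width: 13.2
grasp_force: 30.0
```

```bash
python3 st.py g1
```

```text
F [ -4.3   0.8 -10.6] ee [603.5 -92.6 144.6]
tail -175.08706896551723
pad [143. 222.] [121, 122, 122, 122, 122, 86, 41, 122, 124, 122, 122, 138, 143, 123, 27, 27, 27, 28, 31, 33, 33, 33, 32, 32, 33, 32, 33, 32, 34, 96]
block side [228. 176.] [220. 198.] [33, 33, 32, 32, 31, 31, 34, 50, 65, 75, 82, 84, 85, 85, 86, 86, 86, 86, 86, 86, 86, 85, 85, 85, 84, 85, 86, 86, 87, 87, 87, 87, 87, 86, 86, 80, 73, 65, 56, 54, 53, 54, 55, 54, 54]
```

Emit:
step_hand([
  [[0, -2, 0, -0.0155, 0, 0], [0, -2, 0, -0.0155, 0, 0], [0, 0, 0, 0, 0, 0], [0, 0, 0, 0, 0, 0]],
])

```text
t: 18.58
ee_pos: [603.5, -88.7, 144.7]
orientation: [3.133, 0.009, -0.005]
ft_force: [-6.3, -1.4, -11.6]
width: 13.4
grasp_force: 30.0
```

```bash
python3 st.py g2
```

```text
F [ -5.5  -1.6 -11.8] ee [603.5 -88.8 144.7]
tail -173.8656195462478
pad [146. 223.] [121, 120, 121, 122, 122, 121, 119, 56, 109, 123, 122, 122, 136, 142, 128, 26, 29, 28, 29, 30, 33, 33, 33, 33, 33, 34, 32, 31, 32, 39]
block side [228. 176.] [220. 198.] [32, 33, 33, 32, 33, 32, 34, 44, 56, 68, 78, 81, 84, 84, 84, 84, 85, 86, 86, 86, 86, 86, 85, 85, 85, 85, 85, 86, 86, 87, 88, 88, 86, 86, 86, 79, 72, 64, 56, 54, 54, 55, 55, 54, 54]
```

```bash
cat > m.py <<'E'
import sys
from pr import *
def tail(n):
    ys,s,P=strip(n,604,67,-232,-120,.5); w=np.clip(110-s,0,None); i=w.argmax(); sl=slice(max(0,i-12),i+13); return (ys[sl]*w[sl]).sum()/w[sl].sum()
def edge(n,z,a,b,lev,up):
    ys,s,P=strip(n,604,z,a,b,.5); k=np.where((s[:-1]<lev)&(s[1:]>=lev) if up else (s[:-1]>=lev)&(s[1:]<lev))[0]; return ys[k]
for n in sys.argv[1:]:
    t=tail(n); print(n,round(t,1),"plate",edge(n,83,-40,30,80,False),"padfront",edge(n,100,10,50,65,True), "t+",round(t+219,1))
E
python3 m.py wrist7 s1b r2 f3 r3 g1 g2
```

```text
wrist7 -217.8 plate [-17.5] padfront [21.5] t+ 1.2
s1b -207.6 plate [-15.] padfront [21.] t+ 11.4
r2 -193.3 plate [-1.] padfront [21.5] t+ 25.7
f3 -181.6 plate [12.5] padfront [33.] t+ 37.4
r3 -178.9 plate [12.5] padfront [33.] t+ 40.1
g1 -175.1 plate [16.5] padfront [37.] t+ 43.9
g2 -173.9 plate [18.] padfront [38.5] t+ 45.1
```

Emit:
step_hand([
  [[0, -2, 0, -0.0155, 0, 0], [0, -2, 0, -0.0155, 0, 0], [0, 0, 0, 0, 0, 0], [0, 0, 0, 0, 0, 0]],
])

```text
t: 19.17
ee_pos: [603.6, -84.8, 144.7]
orientation: [3.102, 0.008, -0.005]
ft_force: [-5.0, -1.8, -11.6]
width: 13.2
grasp_force: 30.0
```

```bash
python3 st.py g3|head -2
```

```text
F [ -4.9  -1.5 -11.3] ee [603.6 -84.8 144.7]
tail -172.2953795379538
```

Emit:
step_hand([
  [[0, -2, 0, -0.0155, 0, 0], [0, -2, 0, -0.0155, 0, 0], [0, 0, 0, 0, 0, 0], [0, 0, 0, 0, 0, 0]],
])

```text
t: 19.75
ee_pos: [603.6, -80.9, 144.5]
orientation: [3.071, 0.008, -0.005]
ft_force: [-4.8, -2.7, -11.8]
width: 13.1
grasp_force: 30.0
```

```bash
python3 st.py g4|head -2; python3 m.py g2 g3 g4
```

```text
F [ -4.7  -2.1 -11.7] ee [603.6 -80.9 144.5]
tail -170.6816720257235
g2 -173.9 plate [18.] padfront [38.5] t+ 45.1
g3 -172.3 plate [19.5] padfront [40.] t+ 46.7
g4 -170.7 plate [21.] padfront [41.5] t+ 48.3
```

Emit:
step_hand([
  [[0, -2, 0, -0.0155, 0, 0], [0, -2, 0, -0.0155, 0, 0], [0, 0, 0, 0, 0, 0], [0, 0, 0, 0, 0, 0]],
])

```text
t: 20.33
ee_pos: [603.6, -77.1, 144.2]
orientation: [3.04, 0.008, -0.005]
ft_force: [-5.4, -4.2, -11.9]
width: 13.3
grasp_force: 30.0
```

```bash
python3 st.py g5|head -2
```

```text
F [ -4.8  -3.4 -11.9] ee [603.6 -77.2 144.2]
tail -169.26209677419354
```

Emit:
step_hand([
  [[0, -2, 0, -0.0155, 0, 0], [0, -1, 0, -0.0075, 0, 0], [0, 0, 0, 0, 0, 0], [0, 0, 0, 0, 0, 0]],
])

```text
t: 20.92
ee_pos: [603.6, -74.5, 144.0]
orientation: [3.016, 0.008, -0.004]
ft_force: [-5.0, -5.9, -12.1]
width: 12.8
grasp_force: 30.0
```

```bash
python3 st.py g6|head -2; python3 m.py g4 g5 g6
```

```text
F [ -4.5  -4.9 -11.4] ee [603.6 -74.5 144. ]
tail -168.26299212598425
g4 -170.7 plate [21.] padfront [41.5] t+ 48.3
g5 -169.3 plate [21.] padfront [41.5] t+ 49.7
g6 -168.3 plate [21.] padfront [41.5] t+ 50.7
```

Emit:
step_hand([
  [[0, -1.2, 0, -0.009, 0, 0], [0, 0, 0, 0, 0, 0], [0, 0, 0, 0, 0, 0]],
])

```text
t: 21.42
ee_pos: [603.6, -73.5, 143.9]
orientation: [3.007, 0.007, -0.004]
ft_force: [-5.4, -5.3, -10.8]
width: 13.0
grasp_force: 30.0
```

```bash
python3 st.py g7|head -2; python3 m.py f2 f3 g6 g7
```

```text
F [ -4.7  -5.3 -11.2] ee [603.6 -73.5 143.9]
tail -167.88955223880598
f2 -196.1 plate [-1.] padfront [21.5] t+ 22.9
f3 -181.6 plate [12.5] padfront [33.] t+ 37.4
g6 -168.3 plate [21.] padfront [41.5] t+ 50.7
g7 -167.9 plate [21.] padfront [41.5] t+ 51.1
```

```bash
python3 -c "
from workcell import ctrl
o=ctrl.get_obs();print(o['t'],o['ft_force'],o['grasp_force']);print(ctrl.close_job())"
```

```text
21.6667 [ -3.93443654  -5.41989658 -11.41024158] 29.989044070243835
the job is handed in; nothing more can be done
None
```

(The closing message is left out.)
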